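# Put the kitchen canisters back in their caddy in order of size

### The job

Tidy the worktop: put the four steel canisters back into the bamboo caddy, one upright in each compartment, in order of size, with the largest at the end next to the utensil crock and going down to the smallest at the oil bottle's end. Set each one down rather than letting it drop, and leave the crock and the bottle where they stand.

Things in the scene. Friction and masses are not known exactly. Their poses are not given: they have to be found in the camera images.
- canister_1: The largest of four loose round brushed-steel canisters: 72 mm across, 149 mm tall in all. Flat lid, fast on the body, its top 125 mm above the underside; on its axis stands a wooden knob, a cylinder 22 mm across and 24 mm tall, to lift it by from above. Starts upright on the worktop between robot and caddy. Origin: centre of its underside; z up.
- canister_2: The second largest of four loose round brushed-steel canisters: 64 mm across, 129 mm tall in all. Flat lid, fast on the body, its top 105 mm above the underside; on its axis stands a wooden knob, a cylinder 22 mm across and 24 mm tall, to lift it by from above. Starts upright on the worktop between robot and caddy. Origin: centre of its underside; z up.
- canister_3: The third largest of four loose round brushed-steel canisters: 56 mm across, 111 mm tall in all. Flat lid, fast on the body, its top 87 mm above the underside; on its axis stands a wooden knob, a cylinder 22 mm across and 24 mm tall, to lift it by from above. Starts upright on the worktop between robot and caddy. Origin: centre of its underside; z up.
- canister_4: The smallest of four loose round brushed-steel canisters: 48 mm across, 94 mm tall in all. Flat lid, fast on the body, its top 70 mm above the underside; on its axis stands a wooden knob, a cylinder 22 mm across and 24 mm tall, to lift it by from above. Starts upright on the worktop between robot and caddy. Origin: centre of its underside; z up.
- bay_1: The leftmost (furthest to +y) of the fixed bamboo caddy's four compartments, cork floor, 90 x 90 mm inside, 95 mm apart; walls 5 mm thick, 18 mm high above the cork. Origin: centre of the cork's upper face, 12 mm above the worktop; x across the row, away from the robot; y along it, to the left; z up. Over the end wall, 47 mm left of here, a 12 mm carrying bar, top 54 mm above the cork.
- bay_2: The second from the left of the fixed bamboo caddy's four compartments, cork floor, 90 x 90 mm inside, 95 mm apart; walls 5 mm thick, 18 mm high above the cork. Origin: centre of the cork's upper face, 12 mm above the worktop; x across the row, away from the robot; y along it, to the left; z up.
- bay_3: The third from the left of the fixed bamboo caddy's four compartments, cork floor, 90 x 90 mm inside, 95 mm apart; walls 5 mm thick, 18 mm high above the cork. Origin: centre of the cork's upper face, 12 mm above the worktop; x across the row, away from the robot; y along it, to the left; z up.
- bay_4: The rightmost (furthest to -y) of the fixed bamboo caddy's four compartments, cork floor, 90 x 90 mm inside, 95 mm apart; walls 5 mm thick, 18 mm high above the cork. Origin: centre of the cork's upper face, 12 mm above the worktop; x across the row, away from the robot; y along it, to the left; z up. Over the end wall, 47 mm right of here, a 12 mm carrying bar, top 54 mm above the cork.
- crock: White ceramic utensil crock, 110 mm across and 130 mm tall, holding wooden spoons and a whisk up to about 270 mm high (one rigid loose piece, 1.1 kg). It stands off one end of the caddy, left or right, about 365 mm from the caddy's middle. Origin: centre of its underside, z up.
- oil_bottle: Green glass oil bottle with black cap and paper label, 64 mm across and 235 mm tall, loose. It stands off the other end of the caddy. Origin: centre of its underside, z up.
Things that resemble listed ones, but are neither listed nor needed, are in the scene too. Leave any blue look-alike of the canister_1 alone.

How it is judged (in metres and radians):
At the end, for the whole second after the job is handed in: Each canister stands upright (0.08 rad), at rest and released in its own compartment (underside under 6 mm above the cork, axis within 32 mm of its centre), in order of size: the largest at the crock's end, the smallest at the oil bottle's end (angle between each of canister_1, canister_2, canister_3, canister_4's own z axis and vertical below 0.08 rad and linear speed of each of canister_1, canister_2, canister_3, canister_4 below 0.02 m/s and angular speed of each of canister_1, canister_2, canister_3, canister_4 below 0.2 rad/s and contact force between each of canister_1, canister_2, canister_3, canister_4 and the fingers below 0.1 N and ((y of crock in the frame of bay_1 above 0 m and horizontal distance between canister_1 and bay_1 below 0.032 m and z of canister_1 in the frame of bay_1 below 0.006 m and horizontal distance between canister_2 and bay_2 below 0.032 m and z of canister_2 in the frame of bay_2 below 0.006 m and horizontal distance between canister_3 and bay_3 below 0.032 m and z of canister_3 in the frame of bay_3 below 0.006 m and horizontal distance between canister_4 and bay_4 below 0.032 m and z of canister_4 in the frame of bay_4 below 0.006 m) or (y of crock in the frame of bay_1 below 0 m and horizontal distance between canister_1 and bay_4 below 0.032 m and z of canister_1 in the frame of bay_4 below 0.006 m and horizontal distance between canister_2 and bay_3 below 0.032 m and z of canister_2 in the frame of bay_3 below 0.006 m and horizontal distance between canister_3 and bay_2 below 0.032 m and z of canister_3 in the frame of bay_2 below 0.006 m and horizontal distance between canister_4 and bay_1 below 0.032 m and z of canister_4 in the frame of bay_1 below 0.006 m))); the robot touches nothing.
It fails at once if the utensil crock is knocked or moved by more than 30 mm, or tipped (distance of crock from where it was at the start of the episode above 0.03 m or angle between crock's own z axis and vertical above 0.3 rad).
It fails at once if the oil bottle is knocked or moved by more than 30 mm, or tipped (distance of oil_bottle from where it was at the start of the episode above 0.03 m or angle between oil_bottle's own z axis and vertical above 0.3 rad).
It fails at once if a canister is dropped or flung: it moves faster than 0.7 m/s (a fall of about 25 mm) while the fingers do not hold it ((linear speed of canister_1 above 0.7 m/s and contact force between canister_1 and the fingers below 0.1 N) or (linear speed of canister_2 above 0.7 m/s and contact force between canister_2 and the fingers below 0.1 N) or (linear speed of canister_3 above 0.7 m/s and contact force between canister_3 and the fingers below 0.1 N) or (linear speed of canister_4 above 0.7 m/s and contact force between canister_4 and the fingers below 0.1 N)).
It also fails if it takes over 102 s, if anything falls off the work surface, if the arm or the gripper's body presses on something with over 40 N, if the wrist force passes 120 N, or if a joint passes its speed limit or range.

### The arm

A 6-joint arm with a two-finger parallel gripper is mounted at the origin on the work surface. World frame = base frame: x ahead of the robot, y to its left, z up, the work surface at z = 0. Lengths are in mm, angles in rad, forces in N, time in s.
With the tool pointing down it reaches from about 325 to 900 mm from the base axis. Payload 6.1 kg.
Tool frame: the origin (TCP) lies at the very end of the fingers, on their centre line; the grasp point (between the pads) lies 19 mm behind it (grasp_offset is the distance from the TCP to the grasp point, in mm); z points along the fingers, y is the direction in which the jaws open and shut (so a half turn about z gives the same grasp; the last joint's range is limited). The gripper opens to 85 mm and grips with 20 to 120 N. Pads are 22 mm wide; open, the fingers measure 114 mm over their backs; the gripper's body (76 mm by 85 mm) begins 54 mm behind the grasp point. The pads swing forward as they close: fully open they stand 13 mm farther back than shut.
Start: joints at [-1.456, 0.22, 1.526, -0, 1.395, -0.126], TCP at [149.043, -606.961, 231.3] pointing down, gripper open.
Joint ranges: [-2.98, 2.98], [-0.91, 2.08], [0.09, 2.57], [-1.24, 4.39], [0.2, 2.65], [-2.68, 2.68]. Speed limits (rad/s): [2.57, 2.57, 3.01, 3.14, 3.14, 3.14].

### API

Orientations are given as [roll, pitch, yaw] about the fixed x, y, z axes, in that order (R = Rz(yaw) Ry(pitch) Rx(roll)).
In Python, from station import observe, camera, sign_off, find_in, outline_of, grasp_offset gives the robot as it stands.
- The arm moves only by the tool play_rows, never from a script. Its argument "rows" is a list of rows, each an object with "slide": the shift along the tool's x, y, z in cm, a list of three; "angular": the turn, a rotation vector about the tool's x, y, z in rad, a list of three. In form: [{"slide": [dx, dy, dz], "angular": [rx, ry, rz]}, ...]. A call has exactly 5 rows; each row shifts and turns the commanded pose from where the row before left it, along the tool's axes as they then stand; what a row does not reach is not made up. A row lasts 1/12 s, in which the tool goes at most 41.7 mm and 7.16 degrees, less where a joint would pass 70% of its speed; a pose out of reach is approached as far as the arm can. A call is refused whole if a number of a shift passes 4.17 or a number of a turn 0.125, either way. A call with a gripper value outside its range is refused whole. "grip" is the opening, from 0 (shut) to 1 (fully open), set as the call begins (left out, the last holds). The fingers move at their own pace and stop on an object; "grip_force" is the grip in N (left out, the last holds). Time passes only in rows, so rows that do not move let the fingers close, or fill a call up. It gives the time, the measured TCP pose, the force and the opening at its end, in the units of the state.
- observe(): the state, without advancing time (a new reading comes with each control period).
- camera(name): name is "scene" or "top" or "wrist"; returns a dict with "frame" (480x640x3 uint8, red, green, blue), "vfov" (degrees; the focal length in pixels is half the picture's height over the tangent of half this angle, whatever the lens; pixels are square), "cx", "cy" (the principal point, pixels), "dist_coeffs" ([k1, k2, p1, p2, k3] as OpenCV has them; the pictures are not rectified), "R" (3x3) and "t" (3): a world point X has camera coordinates R X + t. Camera axes: x right, y down, z forward; pixel columns grow to the right and rows downward; lengths in mm; the calibration is good to about 2 mm. A picture is of the moment at which its call begins. There is no depth.
- sign_off(): hands the job in, once; it reports no verdict.
Trained networks look in a picture, given as the dict that the camera call returned (one of the last four; its "shot" number tells which), for a name from the list of things; names that differ only in an ending like _2 or _b are one class to them, and where a whole thing is asked for, a point or a joint stands for the part that bears it (a point fixed in the world has none). Each returns a list of dicts, best first, with "score" (0 to 1); they miss things now and then, are a little off and sometimes report something else, mostly with a low value. They report only what shows in the picture. A call takes as long as a camera call. They do not tell look-alikes from the thing itself.
- find_in(picture, name): "xyz" ([x, y, z] in mm, in world coordinates, good to about 4 mm: the middle of the surface that is visible of it).
- outline_of(picture, name): "region" (480x640 bool, what is visible of it).
The state is a dict: "clock": time; "joint_pos": joint angles; "joint_velocities": joint speeds; "joint_torque": joint torques, N m; "ee_pos": TCP position; "orientation": TCP orientation; "force": force on the tool from outside, world axes, zero at the start; "wrist_torque": the same for the moment, N m; "finger_gap": finger opening in mm.
Only numpy, scipy, OpenCV 4.12 (cv2) and the standard library are available. Lean on these libraries where they do the work, as an engineer would, in place of code of your own. Each camera call takes 0.05 s, during which the arm holds its last target. There are 200 camera calls.

## Working session

There is one attempt and no reset: what is moved stays moved. The work goes in short steps, Python scripts to look and compute and a tool call to move; the robot and the scene stay as the last step left them, time stands still between calls to the robot, and variables do not carry over. Pictures are saved under pics/ and viewed, about 12 in all and at most 16, crops included, and the job is handed in when it is done.

Besides the shell and the picture viewer there is one more tool, called after "Request:" as name(argument=value, ...), one argument or row to a line, values as JSON. play_rows: Moves the arm, as the interface text tells. Its arguments: {"type":"object","properties":{"rows":{"type":"array","items":{"type":"object","properties":{"slide":{"type":"array","items":{"type":"number"}},"angular":{"type":"array","items":{"type":"number"}}}}},"grip":{"type":"number"},"grip_force":{"type":"number"}},"required":["rows"]}

```bash
mkdir -p pics; ls; python3 - <<'E'
from station import *
import cv2
s=observe(); print({k:s[k] for k in('clock','ee_pos','orientation','finger_gap')}, grasp_offset if not callable(grasp_offset) else grasp_offset())
for n in('scene','top'):
    p=camera(n); cv2.imwrite(f'pics/{n}0.png',p['frame'][:,:,::-1])
    print(n,p['vfov'],p['cx'],p['cy'],p['dist_coeffs'],'campos',(-p['R'].T@p['t']).round())
    for o in('canister_1','bay_1','crock','oil_bottle'):
        for d in find_in(p,o): print(o,[round(float(v)) for v in d['xyz']],round(float(d['score']),2))
E
```

```text
pics
{'clock': 0.0, 'ee_pos': array([ 148.99373859, -606.36157617,  230.19977662]), 'orientation': array([-3.13966532e+00, -2.56482312e-04,  2.40814269e-01]), 'finger_gap': 85.24085354496872} 18.700000000000003
scene 45.47172710027192 317.9778079315497 231.52783729591826 [-0.07274379  0.          0.          0.          0.        ] campos [1185.  460. 1024.]
canister_1 [473, 86, 99] 0.95
canister_1 [265, 285, 99] 0.91
canister_1 [356, 99, 106] 0.84
canister_1 [436, -211, 68] 0.68
canister_1 [360, 217, 102] 0.6
bay_1 [624, 81, 8] 0.97
bay_1 [629, -16, 14] 0.93
bay_1 [626, 167, 16] 0.79
bay_1 [627, -111, 10] 0.72
crock [674, 380, 122] 0.62
oil_bottle [674, -313, 124] 0.77
top 57.534282234370224 318.55442969975974 240.69942339793255 [-0.03179424  0.          0.          0.          0.        ] campos [ 428.   16. 1020.]
canister_1 [430, 219, 69] 0.98
canister_1 [445, 76, 123] 0.94
canister_1 [337, 85, 126] 0.87
canister_1 [251, 273, 123] 0.85
canister_1 [337, 207, 128] 0.68
canister_1 [422, -214, 84] 0.57
bay_1 [633, 173, 16] 0.93
bay_1 [633, -12, 10] 0.92
bay_1 [630, 81, 13] 0.91
bay_1 [631, -107, 16] 0.68
bay_1 [420, -213, 86] 0.3
crock [660, 375, 129] 0.97
crock [631, 177, 12] 0.61
crock [630, -106, 12] 0.46
oil_bottle [653, -317, 150] 0.6
oil_bottle [629, 178, 13] 0.3
```

View pics/top0.png

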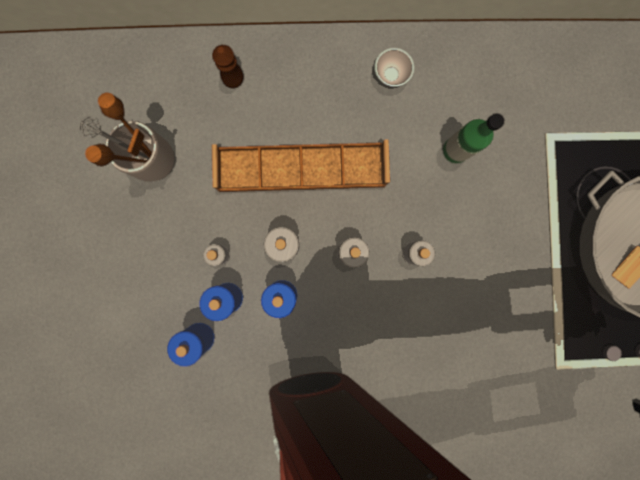

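View pics/scene0.png

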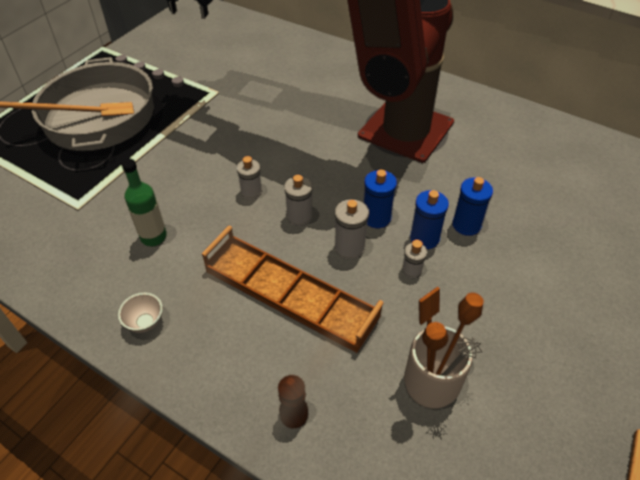

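The top view shows the steel canisters' knobs at about (280,243), (354,252), (424,253) and (212,254). There are three blue look-alikes. The crock is on the left (+y) at (133,148) and the bottle on the right at (470,140), so canister_1 goes in bay_1. Next I triangulate the knobs and caddy.

```bash
cat > h.py <<'E'
from station import *
import cv2, numpy as np
def K(p):
    f=240/np.tan(np.radians(p['vfov']/2)); return np.array([[f,0,p['cx']],[0,f,p['cy']],[0,0,1]])
def ray(p,uv):
    n=cv2.undistortPoints(np.array([[uv]],float),K(p),np.array(p['dist_coeffs'],float))[0,0]
    return -p['R'].T@p['t'], p['R'].T@np.array([n[0],n[1],1])
def at_z(p,uv,z):
    c,d=ray(p,uv); return c+d*(z-c[2])/d[2]
def tri(a,ua,b,ub):
    c1,d1=ray(a,ua);c2,d2=ray(b,ub)
    s=np.linalg.lstsq(np.c_[d1,-d2],c2-c1,rcond=None)[0]
    return (c1+d1*s[0]+c2+d2*s[1])/2, np.linalg.norm(c1+d1*s[0]-c2-d2*s[1])
def knobs(p):
    hsv=cv2.cvtColor(p['frame'],cv2.COLOR_RGB2HSV)
    m=cv2.inRange(hsv,(8,90,120),(22,255,255))
    n,l,s,c=cv2.connectedComponentsWithStats(m)
    return [(c[i].round(1),int(s[i,4]),s[i,:4]) for i in range(1,n) if 25<s[i,4]<300]
E
python3 - <<'E'
from h import *
t,s=camera('top'),camera('scene')
kt=[k for k in knobs(t) if 180<k[0][0]<440 and k[0][1]>230]; ks=[k for k in knobs(s) if 150<k[0][1]<260]
for a in kt: print('T',a[0],a[1])
for b in ks: print('S',b[0],b[1])
for a in kt:
    r=[(tri(t,a[0],s,b[0])) for b in ks]
    if r: x=min(r,key=lambda q:q[1]); print(a[0],x[0].round(),round(x[1],1),[at_z(t,a[0],z).round()[:2] for z in(149,129,111,94)])
for o in ('canister_1',):
    for p in (t,):
        for d in outline_of(p,o):
            m=d['region'].astype(np.uint8); print(cv2.boundingRect(m),m.sum(),round(float(d['score']),2))
# caddy: bamboo extents
for d in outline_of(t,'bay_1'):
    m=d['region'].astype(np.uint8); x,y,w,h=cv2.boundingRect(m)
    print(round(float(d['score']),2),(x,y,w,h),at_z(t,(x,y),12).round(),at_z(t,(x+w,y+h),12).round())
E
```

```text
T [280.1 243.8] 94
T [355.1 252.1] 90
T [424.6 253. ] 80
T [211.2 254.7] 84
T [277.3 301.3] 81
T [214.2 304.5] 80
T [180.9 350.8] 73
S [246.7 159. ] 61
S [380.9 172.7] 53
S [297.2 177.8] 66
S [479.  179.9] 55
S [433.6 193.5] 57
S [351.8 202.9] 77
S [216.8 239.7] 219
S [416.9 243.6] 73
[280.1 243.8] [450.  78. 149.] 0.2 [array([450.,  78.]), array([451.,  79.]), array([451.,  80.]), array([451.,  81.])]
[355.1 252.1] [429. -74. 128.] 0.6 [array([429., -71.]), array([429., -73.]), array([429., -75.]), array([429., -77.])]
[424.6 253. ] [ 422. -221.  110.] 0.9 [array([ 422., -211.]), array([ 422., -216.]), array([ 422., -221.]), array([ 422., -225.])]
[211.2 254.7] [433. 228.  93.] 0.3 [array([433., 215.]), array([433., 220.]), array([433., 224.]), array([433., 228.])]
[277.3 301.3] [336.  87. 149.] 0.1 [array([336.,  86.]), array([334.,  88.]), array([332.,  90.]), array([330.,  91.])]
[214.2 304.5] [334. 212. 148.] 0.7 [array([334., 212.]), array([332., 216.]), array([330., 220.]), array([328., 224.])]
[180.9 350.8] [245. 280. 150.] 0.6 [array([245., 280.]), array([240., 286.]), array([237., 292.]), array([233., 297.])]
(337, 237, 33, 31) 779 0.94
(264, 227, 37, 35) 1004 0.8
(203, 244, 27, 22) 482 0.77
(167, 323, 47, 43) 1455 0.72
(402, 240, 33, 26) 697 0.7
(261, 280, 36, 38) 1054 0.59
(200, 283, 43, 38) 1243 0.58
0.95 (261, 149, 39, 38) [675. 125.  12.] [584.  37.  12.]
0.86 (303, 148, 39, 38) [674.  28.  12.] [583. -60.  12.]
0.71 (220, 150, 39, 38) [676. 220.  12.] [584. 132.  12.]
0.64 (343, 146, 39, 39) [677. -66.  12.] [ 583. -153.   12.]
```

Request:
play_rows(
  rows=[
    {"slide":[0,0,0],"angular":[0,0,0.12]},
    {"slide":[0,0,0],"angular":[0,0,0.12]},
    {"slide":[2.2,-3.1,0],"angular":[0,0,0]},
    {"slide":[2.2,-3.1,0],"angular":[0,0,0]},
    {"slide":[2.2,-3.1,0],"angular":[0,0,0]},
  ],
  grip=0.5,
  grip_force=50,
)

```text
clock: 1.12
ee_pos: [215.1, -512.9, 230.9]
orientation: [-3.141, -0.0, -0.001]
force: [0.4, 0.2, -0.4]
finger_gap: 42.6
```

Request:
play_rows(
  rows=[
    {"slide":[2.2,-3.1,0],"angular":[0,0,0]},
    {"slide":[2.2,-3.1,0],"angular":[0,0,0]},
    {"slide":[2.2,-3.1,0],"angular":[0,0,0]},
    {"slide":[2.2,-3.1,0],"angular":[0,0,0]},
    {"slide":[2.2,-3.1,0],"angular":[0,0,0]},
  ],
)

```text
clock: 1.53
ee_pos: [325.6, -357.3, 231.6]
orientation: [3.141, -0.0, 0.0]
force: [1.3, -0.2, 0.2]
finger_gap: 42.9
```

Request:
play_rows(
  rows=[
    {"slide":[1.93,-2.73,0],"angular":[0,0,0]},
    {"slide":[1.93,-2.73,0],"angular":[0,0,0]},
    {"slide":[1.93,-2.73,0],"angular":[0,0,0]},
    {"slide":[1.93,-2.73,0],"angular":[0,0,0]},
    {"slide":[1.93,-2.73,0],"angular":[0,0,0]},
  ],
)

```text
clock: 1.95
ee_pos: [422.0, -220.8, 231.7]
orientation: [3.141, -0.001, 0.001]
force: [0.5, -0.5, 0.3]
finger_gap: 42.9
```

Request:
play_rows(
  rows=[
    {"slide":[0,0,2],"angular":[0,0,0]},
    {"slide":[0,0,2],"angular":[0,0,0]},
    {"slide":[0,0,2],"angular":[0,0,0]},
    {"slide":[0,0,2],"angular":[0,0,0]},
    {"slide":[0,0,0],"angular":[0,0,0]},
  ],
)

```text
clock: 2.37
ee_pos: [419.0, -220.3, 147.4]
orientation: [-3.137, 0.005, 0.001]
force: [-0.8, 0.5, -0.1]
finger_gap: 42.8
```

```bash
python3 - <<'E'
from h import *
w=camera('wrist'); cv2.imwrite('pics/w1.png',w['frame'][:,:,::-1])
print(observe()['ee_pos'])
for k in knobs(w): print(k[0],k[1])
X=np.array([422,-221,111.]); 
for X in ([422,-221,111.],[422,-221,87.],list(observe()['ee_pos'])):
    print(cv2.projectPoints(np.array([X]),cv2.Rodrigues(w['R'])[0],w['t'].astype(float),K(w),np.array(w['dist_coeffs']))[0].ravel())
E
```

```text
[ 419.84427069 -221.0909722   149.45035915]
[323.72302465 265.52388767]
[323.50954226 248.00552616]
[324.39015279 308.40400755]
```

View pics/w1.png

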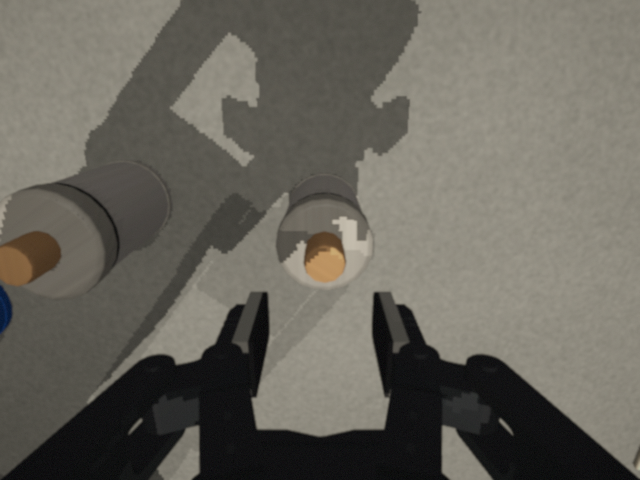

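The wrist view shows canister_3's knob at about (325,264), against a prediction of (324,265.5). That agrees to about 1 mm, so I descend and grip.

Request:
play_rows(
  rows=[
    {"slide":[0,0,1.5],"angular":[0,0,0]},
    {"slide":[0,0,1.5],"angular":[0,0,0]},
    {"slide":[0,0,1.5],"angular":[0,0,0]},
    {"slide":[0,0,1.0],"angular":[0,0,0]},
    {"slide":[0,0,0.6],"angular":[0,0,0]},
  ],
)

```text
clock: 2.83
ee_pos: [421.4, -222.5, 90.4]
orientation: [3.141, -0.0, 0.001]
force: [-0.7, -0.1, -0.7]
finger_gap: 42.6
```

Request:
play_rows(
  rows=[
    {"slide":[0,0,0],"angular":[0,0,0]},
    {"slide":[0,0,0],"angular":[0,0,0]},
    {"slide":[0,0,0],"angular":[0,0,0]},
    {"slide":[0,0,0],"angular":[0,0,0]},
    {"slide":[0,0,0],"angular":[0,0,0]},
  ],
  grip=0,
)

```text
clock: 3.25
ee_pos: [421.7, -222.6, 91.1]
orientation: [3.141, -0.001, 0.001]
force: [-0.1, 0.5, 0.2]
finger_gap: 20.5
```

Request:
play_rows(
  rows=[
    {"slide":[0,0,0],"angular":[0,0,0]},
    {"slide":[0,0,0],"angular":[0,0,0]},
    {"slide":[0,0,0],"angular":[0,0,0]},
    {"slide":[0,0,-1],"angular":[0,0,0]},
    {"slide":[0,0,-1],"angular":[0,0,0]},
  ],
)

```text
clock: 3.67
ee_pos: [420.4, -221.6, 110.0]
orientation: [-3.14, 0.002, 0.001]
force: [0.9, -1.0, -1.3]
finger_gap: 20.1
```

Request:
play_rows(
  rows=[
    {"slide":[0,0,-1],"angular":[0,0,0]},
    {"slide":[0,0,-1.5],"angular":[0,0,0]},
    {"slide":[0,0,-1.5],"angular":[0,0,0]},
    {"slide":[0,0,-1],"angular":[0,0,0]},
    {"slide":[0,0,0],"angular":[0,0,0]},
  ],
)

```text
clock: 4.08
ee_pos: [422.8, -223.4, 163.6]
orientation: [3.138, -0.004, 0.001]
force: [0.7, -0.1, -1.8]
finger_gap: 19.9
```

```bash
python3 - <<'E'
from h import *
w=camera('wrist'); s=camera('scene'); cv2.imwrite('pics/w2.png',np.hstack([cv2.resize(w['frame'],(400,300)),s['frame'][100:400,120:520]])[:,:,::-1])
s=observe();print(s['ee_pos'],s['force'],s['finger_gap'])
E
```

```text
[ 421.44044329 -222.43083222  160.75434198] [-0.26943171  0.81699985 -2.00427998] 19.848412057639763
```

View pics/w2.png

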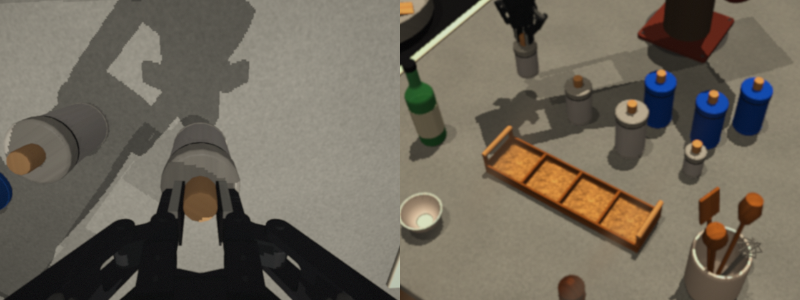

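The gripper holds canister_3 by its knob, hanging upright about 70 mm clear. I carry it to bay_3.

Request:
play_rows(
  rows=[
    {"slide":[1,-1,0],"angular":[0,0,0]},
    {"slide":[2,-2,0],"angular":[0,0,0]},
    {"slide":[2.5,-2.5,0],"angular":[0,0,0]},
    {"slide":[2.5,-2.5,0],"angular":[0,0,0]},
    {"slide":[2.5,-2.5,0],"angular":[0,0,0]},
  ],
)

```text
clock: 4.6
ee_pos: [526.2, -115.8, 158.9]
orientation: [-3.141, 0.002, -0.0]
force: [0.8, -1.3, -1.8]
finger_gap: 20.4
```

Request:
play_rows(
  rows=[
    {"slide":[2.5,-2.5,0],"angular":[0,0,0]},
    {"slide":[2.5,-2.5,0],"angular":[0,0,0]},
    {"slide":[2.5,-2.5,0],"angular":[0,0,0]},
    {"slide":[1.7,-1.7,0],"angular":[0,0,0]},
    {"slide":[1,-1,0],"angular":[0,0,0]},
  ],
)

```text
clock: 5.02
ee_pos: [628.8, -12.4, 158.4]
orientation: [-3.141, 0.002, 0.003]
force: [-0.3, -0.0, -1.4]
finger_gap: 20.2
```

Request:
play_rows(
  rows=[
    {"slide":[0,0,0],"angular":[0,0,0]},
    {"slide":[0,0,0.5],"angular":[0,0,0]},
    {"slide":[0,0,1],"angular":[0,0,0]},
    {"slide":[0,0,1],"angular":[0,0,0]},
    {"slide":[0,0,0.5],"angular":[0,0,0]},
  ],
)

```text
clock: 5.43
ee_pos: [626.1, -15.8, 127.4]
orientation: [-3.141, 0.004, -0.0]
force: [0.1, 0.3, -2.7]
finger_gap: 19.9
```

```bash
python3 - <<'E'
from h import *
w=camera('wrist'); s=camera('scene'); cv2.imwrite('pics/w3.png',np.hstack([cv2.resize(w['frame'],(400,300)),s['frame'][150:450,120:520]])[:,:,::-1])
s=observe();print(s['ee_pos'],s['force'],s['finger_gap'])
E
```

```text
[626.12280376 -15.61882751 127.81255971] [-0.57399175 -0.18910205 -2.00269198] 20.11885515473253
```

View pics/w3.png

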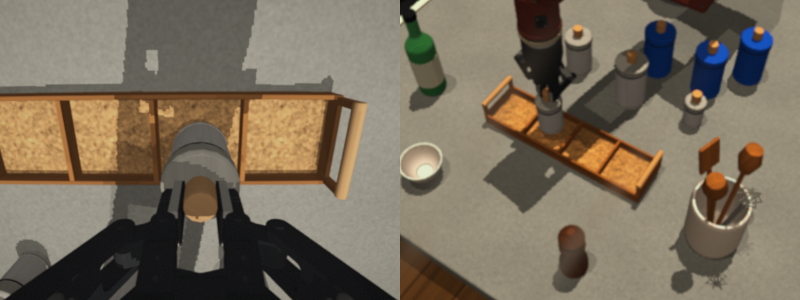

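Canister_3 hangs over bay_3, with dividers visible on both sides. I lower it slowly and watch the force.

Request:
play_rows(
  rows=[
    {"slide":[0.3,0,0.7],"angular":[0,0,0]},
    {"slide":[0,0,0.7],"angular":[0,0,0]},
    {"slide":[0,0,0.5],"angular":[0,0,0]},
    {"slide":[0,0,0.3],"angular":[0,0,0]},
    {"slide":[0,0,0],"angular":[0,0,0]},
  ],
)

```text
clock: 5.95
ee_pos: [630.3, -15.0, 107.1]
orientation: [-3.141, 0.002, 0.001]
force: [0.3, -0.7, -2.1]
finger_gap: 20.5
```

Request:
play_rows(
  rows=[
    {"slide":[0,0,0.1],"angular":[0,0,0]},
    {"slide":[0,0,0.1],"angular":[0,0,0]},
    {"slide":[0,0,0.1],"angular":[0,0,0]},
    {"slide":[0,0,0],"angular":[0,0,0]},
    {"slide":[0,0,0],"angular":[0,0,0]},
  ],
)

```text
clock: 6.37
ee_pos: [631.2, -15.0, 105.5]
orientation: [3.142, -0.0, 0.001]
force: [0.2, 0.8, -1.9]
finger_gap: 20.1
```

Request:
play_rows(
  rows=[
    {"slide":[0,0,0.1],"angular":[0,0,0]},
    {"slide":[0,0,0.1],"angular":[0,0,0]},
    {"slide":[0,0,0.05],"angular":[0,0,0]},
    {"slide":[0,0,0],"angular":[0,0,0]},
    {"slide":[0,0,0],"angular":[0,0,0]},
  ],
)

```text
clock: 6.78
ee_pos: [631.3, -15.0, 103.1]
orientation: [-3.142, -0.0, 0.001]
force: [-0.6, -0.6, 0.9]
finger_gap: 19.8
```

Request:
play_rows(
  rows=[
    {"slide":[0,0,0],"angular":[0,0,0]},
    {"slide":[0,0,0],"angular":[0,0,0]},
    {"slide":[0,0,0],"angular":[0,0,0]},
    {"slide":[0,0,0],"angular":[0,0,0]},
    {"slide":[0,0,0],"angular":[0,0,0]},
  ],
  grip=0.5,
)

```text
clock: 7.2
ee_pos: [631.1, -15.1, 102.8]
orientation: [3.142, -0.0, 0.001]
force: [0.5, 0.8, 0.5]
finger_gap: 42.7
```

Request:
play_rows(
  rows=[
    {"slide":[0,0,-1],"angular":[0,0,0]},
    {"slide":[0,0,-2],"angular":[0,0,0]},
    {"slide":[0,0,-2],"angular":[0,0,0]},
    {"slide":[0,0,-2],"angular":[0,0,0]},
    {"slide":[0,0,-2],"angular":[0,0,0]},
  ],
)

```text
clock: 7.62
ee_pos: [631.1, -15.1, 194.6]
orientation: [3.142, -0.001, 0.001]
force: [-0.2, 0.2, 0.1]
finger_gap: 42.8
```

Request:
play_rows(
  rows=[
    {"slide":[-3,0.9,0],"angular":[0,0,0]},
    {"slide":[-3.5,1,0],"angular":[0,0,0]},
    {"slide":[-3.5,1,0],"angular":[0,0,0]},
    {"slide":[-3.5,1,0],"angular":[0,0,0]},
    {"slide":[-3.5,1,0],"angular":[0,0,0]},
  ],
)

```text
clock: 8.03
ee_pos: [459.7, -64.4, 193.4]
orientation: [3.141, -0.001, 0.001]
force: [0.5, -0.3, 1.1]
finger_gap: 42.7
```

Request:
play_rows(
  rows=[
    {"slide":[-2,0.6,0],"angular":[0,0,0]},
    {"slide":[-1.2,0.4,0],"angular":[0,0,0]},
    {"slide":[0,0,1],"angular":[0,0,0]},
    {"slide":[0,0,1],"angular":[0,0,0]},
    {"slide":[0,0,0],"angular":[0,0,0]},
  ],
)

```text
clock: 8.45
ee_pos: [428.5, -73.7, 170.8]
orientation: [-3.14, 0.002, 0.001]
force: [0.1, 0.0, 1.1]
finger_gap: 42.6
```

```bash
python3 - <<'E'
from h import *
w=camera('wrist'); s=camera('scene'); cv2.imwrite('pics/w4.png',np.hstack([cv2.resize(w['frame'],(400,300)),s['frame'][150:450,120:520]])[:,:,::-1])
s=observe();print(s['ee_pos'],s['force'],s['finger_gap'])
for X in ([429,-74,129.],[629,-16,123],[629,-16,99]):
    print(cv2.projectPoints(np.array([X],float),cv2.Rodrigues(w['R'])[0],w['t'].astype(float),K(w),np.array(w['dist_coeffs']))[0].ravel()*.625)
E
```

```text
[429.23135297 -73.81616747 172.02404735] [ 0.33852125 -0.2829565  -0.04950767] 42.73037441351459
[201.61884697 166.12452653]
[ 110.77362409 -126.7496052 ]
[ 121.88168512 -103.84957005]
```

View pics/w4.png

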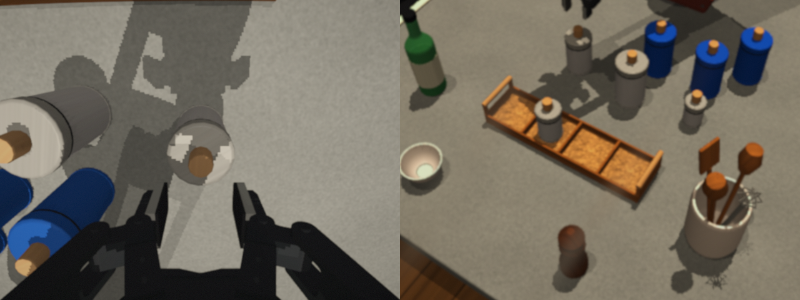

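Canister_3 stands upright in bay_3. Canister_2's knob at (201,163) matches the prediction (201.6,166). I descend, grip and lift.

Request:
play_rows(
  rows=[
    {"slide":[0,0,1.5],"angular":[0,0,0]},
    {"slide":[0,0,1.8],"angular":[0,0,0]},
    {"slide":[0,0,1.5],"angular":[0,0,0]},
    {"slide":[0,0,1.0],"angular":[0,0,0]},
    {"slide":[0,0,0.5],"angular":[0,0,0]},
  ],
)

```text
clock: 8.97
ee_pos: [428.7, -73.7, 108.3]
orientation: [-3.141, 0.002, 0.001]
force: [0.3, 0.1, 0.3]
finger_gap: 42.7
```

Request:
play_rows(
  rows=[
    {"slide":[0,0,0],"angular":[0,0,0]},
    {"slide":[0,0,0],"angular":[0,0,0]},
    {"slide":[0,0,0],"angular":[0,0,0]},
    {"slide":[0,0,0],"angular":[0,0,0]},
    {"slide":[0,0,0],"angular":[0,0,0]},
  ],
  grip=0,
)

```text
clock: 9.38
ee_pos: [429.4, -74.3, 110.3]
orientation: [3.141, -0.001, 0.001]
force: [0.4, 0.2, -2.7]
finger_gap: 20.4
```

Request:
play_rows(
  rows=[
    {"slide":[0,0,0],"angular":[0,0,0]},
    {"slide":[0,0,0],"angular":[0,0,0]},
    {"slide":[0,0,0],"angular":[0,0,0]},
    {"slide":[0,0,-0.5],"angular":[0,0,0]},
    {"slide":[0,0,-1],"angular":[0,0,0]},
  ],
)

```text
clock: 9.8
ee_pos: [427.9, -73.9, 124.1]
orientation: [-3.141, 0.003, 0.001]
force: [0.1, -0.9, -1.9]
finger_gap: 20.1
```

Request:
play_rows(
  rows=[
    {"slide":[0,0,-1],"angular":[0,0,0]},
    {"slide":[0,0,-1.5],"angular":[0,0,0]},
    {"slide":[0,0,-1.5],"angular":[0,0,0]},
    {"slide":[0,0,-1],"angular":[0,0,0]},
    {"slide":[0,0,-0.5],"angular":[0,0,0]},
  ],
)

```text
clock: 10.22
ee_pos: [430.3, -74.7, 182.4]
orientation: [3.14, -0.004, 0.001]
force: [0.3, -0.2, -2.0]
finger_gap: 20.4
```

Request:
play_rows(
  rows=[
    {"slide":[1,-1,0],"angular":[0,0,0]},
    {"slide":[2,-2,0],"angular":[0,0,0]},
    {"slide":[2.5,-2.5,0],"angular":[0,0,0]},
    {"slide":[2.5,-2.5,0],"angular":[0,0,0]},
    {"slide":[2.5,-2.5,0],"angular":[0,0,0]},
  ],
)

```text
clock: 10.63
ee_pos: [534.9, 32.0, 179.8]
orientation: [3.142, -0.0, 0.0]
force: [0.1, -1.3, -1.7]
finger_gap: 20.2
```

Request:
play_rows(
  rows=[
    {"slide":[2.5,-2,0],"angular":[0,0,0]},
    {"slide":[2.5,-1.5,0],"angular":[0,0,0]},
    {"slide":[2.2,-1,0],"angular":[0,0,0]},
    {"slide":[1.5,-0.5,0],"angular":[0,0,0]},
    {"slide":[0.8,0,0],"angular":[0,0,0]},
  ],
)

```text
clock: 11.05
ee_pos: [630.3, 82.3, 179.3]
orientation: [-3.141, 0.0, 0.002]
force: [0.0, 0.2, -2.5]
finger_gap: 19.9
```

Request:
play_rows(
  rows=[
    {"slide":[0,0,0.5],"angular":[0,0,0]},
    {"slide":[0,0,1],"angular":[0,0,0]},
    {"slide":[0,0,1],"angular":[0,0,0]},
    {"slide":[0,0,1],"angular":[0,0,0]},
    {"slide":[0,0,0.3],"angular":[0,0,0]},
  ],
)

```text
clock: 11.47
ee_pos: [626.6, 80.4, 138.6]
orientation: [3.142, 0.005, 0.0]
force: [-0.0, -0.2, -3.3]
finger_gap: 20.1
```

Request:
play_rows(
  rows=[
    {"slide":[0,0,0],"angular":[0,0,0]},
    {"slide":[0,0,0],"angular":[0,0,0]},
    {"slide":[0,0,0],"angular":[0,0,0]},
    {"slide":[0,0,0],"angular":[0,0,0]},
    {"slide":[0,0,0],"angular":[0,0,0]},
  ],
)

```text
clock: 11.88
ee_pos: [629.5, 80.9, 142.6]
orientation: [3.142, -0.001, 0.001]
force: [-0.3, -0.1, -2.0]
finger_gap: 19.8
```

Request:
play_rows(
  rows=[
    {"slide":[0,0,0.5],"angular":[0,0,0]},
    {"slide":[0,0,0.6],"angular":[0,0,0]},
    {"slide":[0,0,0.4],"angular":[0,0,0]},
    {"slide":[0,0,0.2],"angular":[0,0,0]},
    {"slide":[0,0,0],"angular":[0,0,0]},
  ],
)

```text
clock: 12.3
ee_pos: [628.2, 80.9, 123.5]
orientation: [3.142, 0.002, 0.001]
force: [-0.2, 0.7, -3.1]
finger_gap: 19.7
```

Request:
play_rows(
  rows=[
    {"slide":[0,0,0.1],"angular":[0,0,0]},
    {"slide":[0,0,0.1],"angular":[0,0,0]},
    {"slide":[0,0,0.1],"angular":[0,0,0]},
    {"slide":[0,0,0.05],"angular":[0,0,0]},
    {"slide":[0,0,0],"angular":[0,0,0]},
  ],
)

```text
clock: 12.72
ee_pos: [629.5, 81.0, 122.2]
orientation: [-3.142, -0.001, 0.001]
force: [-2.0, 0.9, 2.3]
finger_gap: 19.9
```

Request:
play_rows(
  rows=[
    {"slide":[0,0,0],"angular":[0,0,0]},
    {"slide":[0,0,0],"angular":[0,0,0]},
    {"slide":[0,0,0],"angular":[0,0,0]},
    {"slide":[0,0,0],"angular":[0,0,0]},
    {"slide":[0,0,0],"angular":[0,0,0]},
  ],
  grip=0.5,
)

```text
clock: 13.13
ee_pos: [629.0, 80.9, 121.3]
orientation: [3.142, -0.0, 0.001]
force: [0.3, -0.0, -1.2]
finger_gap: 42.6
```

Request:
play_rows(
  rows=[
    {"slide":[0,0,-1],"angular":[0,0,0]},
    {"slide":[0,0,-2],"angular":[0,0,0]},
    {"slide":[0,0,-2],"angular":[0,0,0]},
    {"slide":[0,0,-2],"angular":[0,0,0]},
    {"slide":[0,0,-1],"angular":[0,0,0]},
  ],
)

```text
clock: 13.55
ee_pos: [630.5, 80.9, 205.2]
orientation: [3.142, -0.005, 0.001]
force: [0.5, -0.1, 2.6]
finger_gap: 42.8
```

Request:
play_rows(
  rows=[
    {"slide":[-3,0,0],"angular":[0,0,0]},
    {"slide":[-3.5,0,0],"angular":[0,0,0]},
    {"slide":[-3.5,0.2,0],"angular":[0,0,0]},
    {"slide":[-3,0.1,0],"angular":[0,0,0]},
    {"slide":[-2.5,0,0],"angular":[0,0,0]},
  ],
)

```text
clock: 13.97
ee_pos: [471.8, 77.7, 201.0]
orientation: [3.142, 0.001, 0.001]
force: [0.1, 0.3, 0.3]
finger_gap: 42.6
```

Request:
play_rows(
  rows=[
    {"slide":[-1.5,0,0],"angular":[0,0,0]},
    {"slide":[-0.9,0,0],"angular":[0,0,0]},
    {"slide":[0,0,0],"angular":[0,0,0]},
    {"slide":[0,0,0],"angular":[0,0,0]},
    {"slide":[0,0,0],"angular":[0,0,0]},
  ],
)

```text
clock: 14.38
ee_pos: [451.0, 77.7, 201.7]
orientation: [3.142, -0.001, 0.001]
force: [0.1, 0.0, 0.4]
finger_gap: 42.8
```

```bash
python3 - <<'E'
from h import *
w=camera('wrist'); s=camera('scene'); cv2.imwrite('pics/w5.png',np.hstack([cv2.resize(w['frame'],(400,300)),s['frame'][150:450,120:520]])[:,:,::-1])
s=observe();print(s['ee_pos'],s['force'],s['finger_gap'])
for X in ([450,78,149.],):
    print(cv2.projectPoints(np.array([X],float),cv2.Rodrigues(w['R'])[0],w['t'].astype(float),K(w),np.array(w['dist_coeffs']))[0].ravel()*.625)
E
```

```text
[450.85577355  77.69630409 201.36329986] [0.14811533 0.82888149 0.85032481] 42.8571028049284
[200.85084793 162.85009034]
```

View pics/w5.png

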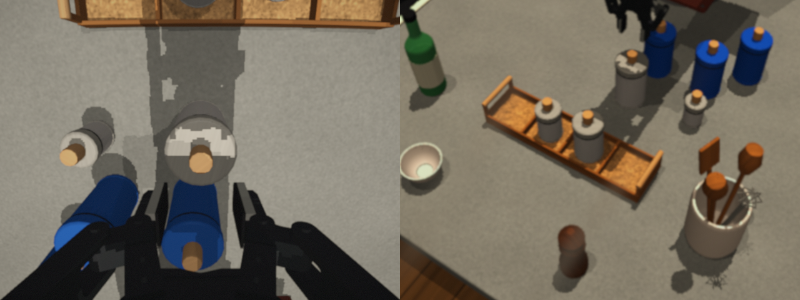

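Canister_2 stands in bay_2. Canister_1's knob at (201,161) matches the prediction (201,163).

Request:
play_rows(
  rows=[
    {"slide":[0,0,1.6],"angular":[0,0,0]},
    {"slide":[0,0,2],"angular":[0,0,0]},
    {"slide":[0,0,2],"angular":[0,0,0]},
    {"slide":[0,0,1.1],"angular":[0,0,0]},
    {"slide":[0,0,0.5],"angular":[0,0,0]},
  ],
)

```text
clock: 14.9
ee_pos: [449.0, 77.7, 127.1]
orientation: [-3.142, 0.004, 0.001]
force: [-0.1, -0.3, 0.6]
finger_gap: 42.7
```

Request:
play_rows(
  rows=[
    {"slide":[0,0,0],"angular":[0,0,0]},
    {"slide":[0,0,0],"angular":[0,0,0]},
    {"slide":[0,0,0],"angular":[0,0,0]},
    {"slide":[0,0,0],"angular":[0,0,0]},
    {"slide":[0,0,0],"angular":[0,0,0]},
  ],
  grip=0,
)

```text
clock: 15.32
ee_pos: [450.2, 77.8, 129.7]
orientation: [3.142, -0.001, 0.001]
force: [-0.2, -0.0, -4.0]
finger_gap: 20.3
```

Request:
play_rows(
  rows=[
    {"slide":[0,0,0],"angular":[0,0,0]},
    {"slide":[0,0,0],"angular":[0,0,0]},
    {"slide":[0,0,0],"angular":[0,0,0]},
    {"slide":[0,0,-0.5],"angular":[0,0,0]},
    {"slide":[0,0,-1],"angular":[0,0,0]},
  ],
)

```text
clock: 15.73
ee_pos: [448.6, 77.8, 143.3]
orientation: [-3.142, 0.003, 0.001]
force: [-0.1, -0.6, -4.8]
finger_gap: 20.2
```

Request:
play_rows(
  rows=[
    {"slide":[0,0,-1],"angular":[0,0,0]},
    {"slide":[0,0,-1.5],"angular":[0,0,0]},
    {"slide":[0,0,-1.5],"angular":[0,0,0]},
    {"slide":[0,0,-1],"angular":[0,0,0]},
    {"slide":[0,0,-0.5],"angular":[0,0,0]},
  ],
)

```text
clock: 16.15
ee_pos: [451.2, 77.8, 201.9]
orientation: [-3.142, -0.004, 0.001]
force: [1.2, -0.1, -4.7]
finger_gap: 20.5
```

Request:
play_rows(
  rows=[
    {"slide":[0.8,-0.8,0],"angular":[0,0,0]},
    {"slide":[1.6,-1.5,0],"angular":[0,0,0]},
    {"slide":[2.2,-2,0],"angular":[0,0,0]},
    {"slide":[2.5,-2,0],"angular":[0,0,0]},
    {"slide":[2.5,-1.5,0],"angular":[0,0,0]},
  ],
)

```text
clock: 16.57
ee_pos: [546.7, 157.9, 198.3]
orientation: [-3.141, 0.001, 0.001]
force: [-0.5, -0.6, -4.9]
finger_gap: 20.2
```

Request:
play_rows(
  rows=[
    {"slide":[2.5,-1,0],"angular":[0,0,0]},
    {"slide":[2.2,-0.6,0],"angular":[0,0,0]},
    {"slide":[1.8,-0.4,0],"angular":[0,0,0]},
    {"slide":[1.2,0,0],"angular":[0,0,0]},
    {"slide":[0.6,0,0],"angular":[0,0,0]},
  ],
)

```text
clock: 16.98
ee_pos: [630.1, 176.7, 197.4]
orientation: [3.141, 0.001, 0.001]
force: [0.5, -0.4, -5.1]
finger_gap: 20.1
```

Request:
play_rows(
  rows=[
    {"slide":[0,0,0.5],"angular":[0,0,0]},
    {"slide":[0,0,1],"angular":[0,0,0]},
    {"slide":[0,0,1],"angular":[0,0,0]},
    {"slide":[0,0,1],"angular":[0,0,0]},
    {"slide":[0,0,0.3],"angular":[0,0,0]},
  ],
)

```text
clock: 17.4
ee_pos: [626.7, 175.6, 157.9]
orientation: [3.141, 0.005, 0.001]
force: [-1.5, -0.2, -4.9]
finger_gap: 19.8
```

Request:
play_rows(
  rows=[
    {"slide":[0,0,0],"angular":[0,0,0]},
    {"slide":[0,0,0],"angular":[0,0,0]},
    {"slide":[0,0,0],"angular":[0,0,0]},
    {"slide":[0,0,0],"angular":[0,0,0]},
    {"slide":[0,0,0],"angular":[0,0,0]},
  ],
)

```text
clock: 17.82
ee_pos: [629.4, 176.0, 162.2]
orientation: [-3.141, -0.001, 0.001]
force: [0.4, -1.1, -5.8]
finger_gap: 20.1
```

Contact is expected at a TCP height of about 141.7, which is 20 mm lower.

Request:
play_rows(
  rows=[
    {"slide":[0,0,0.5],"angular":[0,0,0]},
    {"slide":[0,0,0.6],"angular":[0,0,0]},
    {"slide":[0,0,0.4],"angular":[0,0,0]},
    {"slide":[0,0,0.2],"angular":[0,0,0]},
    {"slide":[0,0,0],"angular":[0,0,0]},
  ],
)

```text
clock: 18.23
ee_pos: [628.1, 175.8, 142.9]
orientation: [3.141, 0.002, 0.001]
force: [-0.5, 0.1, -4.7]
finger_gap: 20.0
```

Request:
play_rows(
  rows=[
    {"slide":[0,0,0.1],"angular":[0,0,0]},
    {"slide":[0,0,0.1],"angular":[0,0,0]},
    {"slide":[0,0,0.1],"angular":[0,0,0]},
    {"slide":[0,0,0.05],"angular":[0,0,0]},
    {"slide":[0,0,0],"angular":[0,0,0]},
  ],
)

```text
clock: 18.65
ee_pos: [629.4, 175.9, 141.8]
orientation: [-3.142, -0.001, 0.001]
force: [-0.9, -0.2, -0.3]
finger_gap: 20.0
```

Request:
play_rows(
  rows=[
    {"slide":[0,0,0],"angular":[0,0,0]},
    {"slide":[0,0,0],"angular":[0,0,0]},
    {"slide":[0,0,0],"angular":[0,0,0]},
    {"slide":[0,0,0],"angular":[0,0,0]},
    {"slide":[0,0,0],"angular":[0,0,0]},
  ],
  grip=0.5,
)

```text
clock: 19.07
ee_pos: [629.1, 176.0, 141.1]
orientation: [-3.141, -0.001, 0.001]
force: [0.5, 0.2, 0.4]
finger_gap: 42.3
```

Request:
play_rows(
  rows=[
    {"slide":[0,0,-1],"angular":[0,0,0]},
    {"slide":[0,0,-2],"angular":[0,0,0]},
    {"slide":[0,0,-2],"angular":[0,0,0]},
    {"slide":[0,0,-1.5],"angular":[0,0,0]},
    {"slide":[0,0,-0.5],"angular":[0,0,0]},
  ],
)

```text
clock: 19.48
ee_pos: [630.6, 176.2, 215.1]
orientation: [-3.141, -0.006, 0.001]
force: [0.7, 0.4, -0.2]
finger_gap: 42.3
```

Request:
play_rows(
  rows=[
    {"slide":[-3,-0.8,0],"angular":[0,0,0]},
    {"slide":[-3.5,-1,0],"angular":[0,0,0]},
    {"slide":[-3.5,-1,0],"angular":[0,0,0]},
    {"slide":[-3.5,-1,0],"angular":[0,0,0]},
    {"slide":[-3,-0.8,0],"angular":[0,0,0]},
  ],
)

```text
clock: 19.9
ee_pos: [461.5, 222.1, 210.3]
orientation: [-3.142, 0.001, 0.001]
force: [0.3, -0.5, 0.9]
finger_gap: 42.6
```

Request:
play_rows(
  rows=[
    {"slide":[-2,-0.4,0],"angular":[0,0,0]},
    {"slide":[-1.1,-0.2,1],"angular":[0,0,0]},
    {"slide":[0,0,2],"angular":[0,0,0]},
    {"slide":[0,0,2],"angular":[0,0,0]},
    {"slide":[0,0,1],"angular":[0,0,0]},
  ],
)

```text
clock: 20.32
ee_pos: [431.3, 227.5, 148.7]
orientation: [3.141, 0.003, 0.001]
force: [-0.6, -0.1, -1.0]
finger_gap: 42.7
```

Request:
play_rows(
  rows=[
    {"slide":[0,0,1],"angular":[0,0,0]},
    {"slide":[0,0,0],"angular":[0,0,0]},
    {"slide":[0,0,0],"angular":[0,0,0]},
    {"slide":[0,0,0],"angular":[0,0,0]},
    {"slide":[0,0,0],"angular":[0,0,0]},
  ],
)

```text
clock: 20.73
ee_pos: [433.8, 228.0, 141.9]
orientation: [-3.141, -0.002, 0.001]
force: [0.0, 1.1, 0.4]
finger_gap: 42.8
```

```bash
python3 - <<'E'
from h import *
w=camera('wrist'); s=camera('scene'); cv2.imwrite('pics/w6.png',np.hstack([cv2.resize(w['frame'],(400,300)),s['frame'][150:450,120:520]])[:,:,::-1])
s=observe();print(s['ee_pos'],s['force'],s['finger_gap'])
for X in ([433,228,94.],):
    print(cv2.projectPoints(np.array([X],float),cv2.Rodrigues(w['R'])[0],w['t'].astype(float),K(w),np.array(w['dist_coeffs']))[0].ravel()*.625)
E
```

```text
[433.58846888 227.93467921 141.7202628 ] [-0.07290202  0.91384561  0.07035521] 42.814351318160185
[201.20604024 164.82410438]
```

View pics/w6.png

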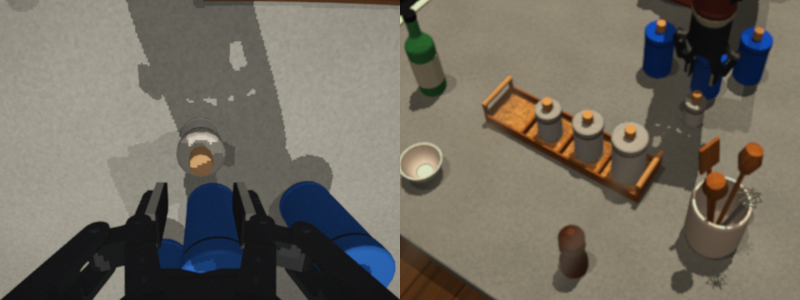

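Three canisters are in place. Canister_4's knob at (201,161) matches the prediction (201,165).

Request:
play_rows(
  rows=[
    {"slide":[0,0,1.5],"angular":[0,0,0]},
    {"slide":[0,0,2],"angular":[0,0,0]},
    {"slide":[0,0,1.7],"angular":[0,0,0]},
    {"slide":[0,0,1],"angular":[0,0,0]},
    {"slide":[0,0,0.5],"angular":[0,0,0]},
  ],
)

```text
clock: 21.25
ee_pos: [432.1, 227.5, 72.6]
orientation: [3.141, 0.002, 0.001]
force: [-0.8, -0.2, 0.5]
finger_gap: 42.4
```

Request:
play_rows(
  rows=[
    {"slide":[0,0,0],"angular":[0,0,0]},
    {"slide":[0,0,0],"angular":[0,0,0]},
    {"slide":[0,0,0],"angular":[0,0,0]},
    {"slide":[0,0,0],"angular":[0,0,0]},
    {"slide":[0,0,0],"angular":[0,0,0]},
  ],
  grip=0,
)

```text
clock: 21.67
ee_pos: [433.4, 227.9, 74.5]
orientation: [-3.141, -0.001, 0.001]
force: [0.0, -0.6, -0.2]
finger_gap: 20.3
```

Request:
play_rows(
  rows=[
    {"slide":[0,0,0],"angular":[0,0,0]},
    {"slide":[0,0,0],"angular":[0,0,0]},
    {"slide":[0,0,0],"angular":[0,0,0]},
    {"slide":[0,0,-0.5],"angular":[0,0,0]},
    {"slide":[0,0,-1],"angular":[0,0,0]},
  ],
)

```text
clock: 22.08
ee_pos: [431.6, 227.3, 88.0]
orientation: [3.141, 0.003, 0.001]
force: [-0.4, 0.2, -1.2]
finger_gap: 20.3
```

Request:
play_rows(
  rows=[
    {"slide":[0,0,-1],"angular":[0,0,0]},
    {"slide":[0,0,-1.5],"angular":[0,0,0]},
    {"slide":[0,0,-1.5],"angular":[0,0,0]},
    {"slide":[0,0,-1],"angular":[0,0,0]},
    {"slide":[0,0,-0.5],"angular":[0,0,0]},
  ],
)

```text
clock: 22.5
ee_pos: [434.1, 228.2, 146.4]
orientation: [-3.14, -0.003, 0.001]
force: [0.9, 0.7, -1.4]
finger_gap: 20.0
```

Request:
play_rows(
  rows=[
    {"slide":[1,1,0],"angular":[0,0,0]},
    {"slide":[1.5,2,0],"angular":[0,0,0]},
    {"slide":[1.5,3,0],"angular":[0,0,0]},
    {"slide":[1.5,3.5,0],"angular":[0,0,0]},
    {"slide":[0.5,3.5,0],"angular":[0,0,0]},
  ],
)

```text
clock: 22.92
ee_pos: [494.4, 96.6, 144.2]
orientation: [3.142, -0.002, 0.002]
force: [0.6, -0.0, -0.6]
finger_gap: 19.9
```

Request:
play_rows(
  rows=[
    {"slide":[0,3.5,0],"angular":[0,0,0]},
    {"slide":[0,3.5,0],"angular":[0,0,0]},
    {"slide":[0,3.5,0],"angular":[0,0,0]},
    {"slide":[0,3.5,0],"angular":[0,0,0]},
    {"slide":[0,3.5,0],"angular":[0,0,0]},
  ],
)

```text
clock: 23.33
ee_pos: [492.7, -78.8, 143.9]
orientation: [-3.142, 0.0, 0.001]
force: [0.5, 0.1, -1.3]
finger_gap: 19.9
```

Request:
play_rows(
  rows=[
    {"slide":[2,1.5,0],"angular":[0,0,0]},
    {"slide":[2.5,1,0],"angular":[0,0,0]},
    {"slide":[2.5,0.5,0],"angular":[0,0,0]},
    {"slide":[2.5,0.3,0],"angular":[0,0,0]},
    {"slide":[2,0,0],"angular":[0,0,0]},
  ],
)

```text
clock: 23.75
ee_pos: [609.5, -111.2, 143.6]
orientation: [3.141, -0.0, -0.001]
force: [0.7, -0.3, -0.7]
finger_gap: 20.0
```

Request:
play_rows(
  rows=[
    {"slide":[1.3,0,0],"angular":[0,0,0]},
    {"slide":[0.8,0,0],"angular":[0,0,0]},
    {"slide":[0,0,0],"angular":[0,0,0]},
    {"slide":[0,0,0],"angular":[0,0,0]},
    {"slide":[0,0,0],"angular":[0,0,0]},
  ],
)

```text
clock: 24.17
ee_pos: [628.2, -109.9, 143.5]
orientation: [-3.141, 0.001, 0.001]
force: [-0.3, -0.4, -0.9]
finger_gap: 20.0
```

Request:
play_rows(
  rows=[
    {"slide":[0.1,0,0.5],"angular":[0,0,0]},
    {"slide":[0,0,1],"angular":[0,0,0]},
    {"slide":[0,0,1],"angular":[0,0,0]},
    {"slide":[0,0,1],"angular":[0,0,0]},
    {"slide":[0,0,0.5],"angular":[0,0,0]},
  ],
)

```text
clock: 24.58
ee_pos: [628.6, -109.7, 101.0]
orientation: [-3.141, 0.003, 0.001]
force: [0.0, 0.7, -1.3]
finger_gap: 20.2
```

Request:
play_rows(
  rows=[
    {"slide":[0,0,0.4],"angular":[0,0,0]},
    {"slide":[0,0,0.5],"angular":[0,0,0]},
    {"slide":[0,0,0.3],"angular":[0,0,0]},
    {"slide":[0,0,0.1],"angular":[0,0,0]},
    {"slide":[0,0,0],"angular":[0,0,0]},
  ],
)

```text
clock: 25.0
ee_pos: [630.1, -110.1, 90.6]
orientation: [-3.142, 0.0, 0.001]
force: [0.3, 0.2, -1.3]
finger_gap: 19.6
```

Request:
play_rows(
  rows=[
    {"slide":[0,0,0.1],"angular":[0,0,0]},
    {"slide":[0,0,0.1],"angular":[0,0,0]},
    {"slide":[0,0,0.1],"angular":[0,0,0]},
    {"slide":[0,0,0],"angular":[0,0,0]},
    {"slide":[0,0,0],"angular":[0,0,0]},
  ],
)

```text
clock: 25.42
ee_pos: [630.2, -110.1, 87.9]
orientation: [3.142, -0.0, 0.001]
force: [-0.6, -0.4, -0.9]
finger_gap: 19.9
```

Request:
play_rows(
  rows=[
    {"slide":[0,0,0.1],"angular":[0,0,0]},
    {"slide":[0,0,0.06],"angular":[0,0,0]},
    {"slide":[0,0,0],"angular":[0,0,0]},
    {"slide":[0,0,0],"angular":[0,0,0]},
    {"slide":[0,0,0],"angular":[0,0,0]},
  ],
)

```text
clock: 25.83
ee_pos: [630.3, -110.2, 86.4]
orientation: [3.141, -0.0, 0.001]
force: [0.2, -0.7, -0.1]
finger_gap: 19.9
```

Request:
play_rows(
  rows=[
    {"slide":[0,0,0],"angular":[0,0,0]},
    {"slide":[0,0,0],"angular":[0,0,0]},
    {"slide":[0,0,0],"angular":[0,0,0]},
    {"slide":[0,0,0],"angular":[0,0,0]},
    {"slide":[0,0,0],"angular":[0,0,0]},
  ],
  grip=0.5,
)

```text
clock: 26.25
ee_pos: [630.1, -110.1, 86.2]
orientation: [-3.142, 0.0, 0.001]
force: [0.2, 1.0, -0.1]
finger_gap: 43.0
```

Request:
play_rows(
  rows=[
    {"slide":[0,0,-1],"angular":[0,0,0]},
    {"slide":[0,0,-2],"angular":[0,0,0]},
    {"slide":[0,0,-3],"angular":[0,0,0]},
    {"slide":[0,0,-3],"angular":[0,0,0]},
    {"slide":[0,0,-3],"angular":[0,0,0]},
  ],
)

```text
clock: 26.67
ee_pos: [629.9, -110.0, 208.1]
orientation: [-3.142, 0.0, 0.001]
force: [0.2, 0.3, 0.3]
finger_gap: 42.8
```

Request:
play_rows(
  rows=[
    {"slide":[-3,0,0],"angular":[0,0,0]},
    {"slide":[-4,0,0],"angular":[0,0,0]},
    {"slide":[-4,0,0],"angular":[0,0,0]},
    {"slide":[-4,0,0],"angular":[0,0,0]},
    {"slide":[-4,0,0],"angular":[0,0,0]},
  ],
)

```text
clock: 27.08
ee_pos: [438.5, -110.0, 206.7]
orientation: [3.141, -0.001, 0.001]
force: [-0.1, -0.7, 1.3]
finger_gap: 42.6
```

```bash
python3 - <<'E'
from h import *
t,s=camera('top'),camera('scene'); cv2.imwrite('pics/f.png',np.hstack([t['frame'][90:390,80:480],s['frame'][150:450,120:520]])[:,:,::-1])
o=observe();print(o['clock'],o['ee_pos'],o['force'],o['finger_gap'])
kt=[k for k in knobs(t) if 180<k[0][0]<400 and 120<k[0][1]<210];ks=[k for k in knobs(s) if k[0][1]<330]
for a in kt:
    r=[tri(t,a[0],s,b[0]) for b in ks]; x=min(r,key=lambda q:q[1]); print(a[0],a[1],x[0].round(),round(x[1],1))
for n in('crock','oil_bottle'): print(n,[(d['xyz'],d['score']) for d in find_in(t,n)[:1]],[(d['xyz'],d['score']) for d in find_in(s,n)[:1]])
E
```

```text
27.1833 [ 434.41074746 -108.94535023  205.133972  ] [-0.25280093  0.26045272 -0.10624223] 42.6806046849866
[386.5 159.6] 215 [ 628. -152.   68.] 8.4
[213.3 147.7] 40 [641. 191. 187.] 15.5
[375.9 157.5] 142 [ 634. -134.   83.] 8.3
[227.6 154.9] 100 [629. 176. 160.] 0.4
[276.2 155.9] 98 [629.  81. 140.] 0.0
[322.9 154.9] 91 [632. -15. 122.] 0.4
[368.  156.7] 85 [ 638. -121.   94.] 21.3
[214.3 176.2] 129 [546. 168. 359.] 20.0
[346.6 167.3] 30 [607. -54.  72.] 28.6
[349.3 176.4] 26 [592. -64.  49.] 23.5
[367.3 180.9] 43 [ 603. -137.   46.] 52.6
crock [([660.4, 376.4, 127.6], 0.94)] [([674.7, 379.3, 124.6], 0.73)]
oil_bottle [([648.6, -319.0, 153.9], 0.87)] [([670.7, -313.4, 123.3], 0.69)]
```

View pics/f.png

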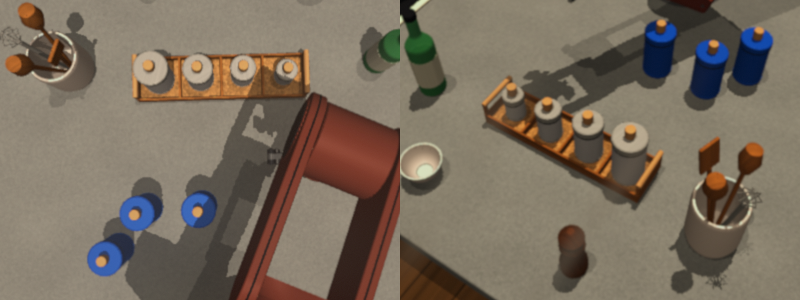

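The picture shows all four canisters upright in descending order, with the largest next to the crock. The crock and bottle have not moved. Next I check canister_4's knob at its known height and hand in.

```bash
python3 - <<'E'
from h import *
t,s=camera('top'),camera('scene')
print(at_z(t,(368,156.7),106).round()); 
for k in knobs(s):
    if 215<k[0][0]<250 and 220<k[0][1]<260: print(k[0],k[1],at_z(s,k[0],106).round())
o=observe(); print(o['clock'],np.abs(o['joint_velocities']).max()); print(sign_off())
E
```

```text
[ 629. -110.  106.]
[219.7 239.8] 276 [ 650. -124.  106.]
27.4833 0.009121950857179024
the job is handed in; nothing more can be done
None
```

All four canisters are back in the caddy, upright and in order of size. The largest is in bay_1 at the crock's end and the smallest in bay_4 at the bottle's end. Each was lifted by its knob and lowered until its weight came off, or nearly so, at the expected height. The arm then backed off, and I handed the job in at about 27.5 s.

**Canister positions:** I located canisters 1–3 from two cameras. Their knobs were at (629, 176), (629, 81) and (632, −15) mm, within about 3 mm of the bay centres, and the heights fit them standing on the cork.

**Canister_4:** The top view alone puts it at (629, −110) mm, on the bay centre, and it looks upright in both pictures. The two-camera check failed for this one. In the side view its knob appears to have merged with another orange area, most likely the carrying bar, so that reading was about 25 mm off and I discarded it.

**Crock and bottle:** Both appear unmoved. The repeat readings agree with the first ones to within about 5 mm, which is the detector's scatter. The blue look-alikes were not touched.

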